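# Fill a mushroom sample pot and snap its cap home

## Task

Using the scoop, tip the three mushrooms lying in it into the open sample pot without your fingers touching them, and set the scoop back down upright on the bench and let go of it. Then put the white cap on the pot with its knob up and press it straight down until you feel it click and it is fully home; keep pressing past the click, and finish while still pushing the cap down firmly with the gripper. Leave the brush and the black tub where they are.

Things in the scene. Friction and masses are not known exactly. Their poses are not given: they have to be found in the camera images.
- pot: Clear round sample pot, mouth up, clamped in a flat dark steel base (100 x 100 x 18 mm) that is fixed to the bench. Origin on the bench under the pot's axis, z up. Inner diameter 66 mm, neck 76 mm outside (72 mm at the rim as a lead-in), rim 75 mm and inner floor 17 mm above the bench.
- pot_mouth (a point): Centre of the pot's mouth, level with the rim, 75 mm above the bench. 11 mm below the rim four small spring catches stick out 4 mm from the neck, on the pot's +x, +y, -x and -y sides; the lip of the cap snaps over them.
- cap: White snap cap, knob up on the bench, 92 mm across, 49 mm tall, 60 g. Origin at the centre of the skirt's lower edge, +z up through the knob. Skirt 19 mm deep, top 4 mm thick, on it a round knob 28 mm across and 26 mm tall (23 to 49 mm above the origin). The skirt's lower 4 mm is an inward lip, 80 mm inner diameter, which goes round the pot's neck with 2 mm play. Any yaw will do.
- cap_knob (a point): Centre of the knob's flat top, 49 mm above the cap's origin. Cap set loosely on the pot: its origin is about 67 mm above the bench, the lip on the catches. Pressing takes more and more force, up to about 12 N after some 3 mm; then the catches spring out over the lip, the force vanishes (they even pull the cap on) and the cap goes down to rest on the rim: home, origin 56 mm above the bench.
- scoop: Metal scoop with a straight grey handle, 216 mm long, 130 g, upright on the bench, three mushrooms in it. Origin on its underside below the middle of the tray; +x to the open spout, -x along the handle, z up. Tray x -55 to +55 mm, 44 mm wide, 30 mm high (rear wall 36 mm), walls 3 mm; floor 3 mm thick, flat to x = +30 mm, then rising 15 degrees to the open spout at +x.
- scoop_grip (a point): Good place to grip the handle, on its centre line, 92 mm behind the scoop's origin and 40 mm above the underside. Handle: x -53 to -161 mm, 16 mm wide, 14 mm high.
- scoop_lip (a point): Middle of the spout's pouring edge: 55 mm ahead of the scoop's origin, 10 mm above its underside. The mushrooms slide and roll out over it when the scoop is tipped spout down by about 45 to 65 degrees.
- mushroom1: One of three brown button mushrooms, all alike (cap 26 mm across, stem 14 mm thick and 10 mm long, 24.5 mm tall in all, 12 g), standing in the scoop at the start. Origin at the foot of the stem, +z up the stem to the top of the cap.
- mushroom2: One of three brown button mushrooms, all alike (cap 26 mm across, stem 14 mm thick and 10 mm long, 24.5 mm tall in all, 12 g), standing in the scoop at the start. Origin at the foot of the stem, +z up the stem to the top of the cap.
- mushroom3: One of three brown button mushrooms, all alike (cap 26 mm across, stem 14 mm thick and 10 mm long, 24.5 mm tall in all, 12 g), standing in the scoop at the start. Origin at the foot of the stem, +z up the stem to the top of the cap.
- tub: Black ribbed plastic tub, 84 mm across and 85 mm tall, standing on the bench; not part of the job, leave it alone. Origin at the centre of its underside.
- brush: Small hand brush lying on the bench beyond the work; not part of the job, leave it alone. Origin at its underside.

How it is judged:
By the outcome, as a careful person would: the job done as asked, in the order asked, and still so for the second after the job is handed in, while the arm keeps its last pose, push and grip.
It also fails if it takes over 61 s, if anything falls off the work surface, if the arm or the gripper's body presses on something with over 40 N, if the wrist force passes 120 N, or if a joint passes its speed limit or range.

## Robot

A 7-joint arm with a two-finger parallel gripper is mounted at the origin on the work surface. World frame = base frame: x ahead of the robot, y to its left, z up, the work surface at z = 0. Lengths are in m, angles in rad, forces in N, time in s.
With the tool pointing down it reaches from about 0.425 to 0.925 m from the base axis. Payload 6.8 kg.
Tool frame: the origin (TCP) lies midway between the tips of the shut fingers; the grasp point (between the pads) lies 19 mm behind it; z points along the fingers, y is the line along which they close (so a half turn about z gives the same grasp; the last joint's range is limited). The gripper opens to 85 mm and grips with 20 to 120 N. Pads are 22 mm wide; open, the fingers measure 114 mm over their backs; the gripper's body (76 mm by 85 mm) begins 54 mm behind the grasp point. The pads swing forward as they close: fully open they stand 13 mm farther back than shut.
Start: joints at [-1.393, 0.477, 0.022, 1.555, -0.011, 1.109, -0.083], TCP at [0.19, 0.648, 0.231] pointing down, gripper open.
Joint ranges: [-2.96, 2.96], [-0.34, 2.1], [-1.41, 1.46], [0.24, 2.44], [-1.37, 4.51], [0.17, 1.92], [-2.96, 2.96]. Speed limits (rad/s): [2.39, 2.39, 3.14, 3.14, 3.14, 3.14, 3.14].

## Interface

Orientations are given as a unit quaternion [w, x, y, z].
In Python, from station import bot, imaging gives the robot as it stands.
- The arm moves only by the tool move_arm, never from a script. Its argument "commands" is a list that holds one entry, the list of rows, each a list of 7 numbers: the shift along the tool's x, y, z in m, then the turn, a rotation vector about the tool's x, y, z in degrees, then the finger opening in m, from 0 to 0.0854. In form: [[[x, y, z, rx, ry, rz, grip], ...]]. A call has 1 to 20 rows; each row shifts and turns the commanded pose from where the row before left it, along the tool's axes as they then stand; what a row does not reach is not made up. A row lasts 1/8 s, in which the tool goes at most 62.5 mm and 10.7 degrees, less where a joint would pass 70% of its speed; a pose out of reach is approached as far as the arm can. A call is refused whole if a number of a shift passes 0.0625 or a number of a turn 10.7, either way. A call with a gripper value outside its range is refused whole. The fingers move at their own pace and stop on an object; "squeeze" is the grip in N (left out, the last holds). Time passes only in rows, so rows that do not move let the fingers close. It gives the time, the measured TCP pose, the force, the opening and the grip force at its end, in the units of the state.
- bot.get_obs(): the state, without advancing time (a new reading comes with each control period).
- imaging.read_camera(name): name is "side" or "top" or "wrist"; returns the picture (420x560x3 uint8, red, green, blue); there is no depth.
- imaging.calibration(name): a dict with "intrinsics" (3x3 intrinsics, pixels), "k1" (the pictures are not rectified: a ray, as slopes to the right and down, at radius r is drawn at 1 + k1 r^2 times it, then the intrinsics apply), "extrinsics" (4x4, takes a point from camera to world coordinates); the wrist camera has in their place "mount" (4x4, takes a point from camera to tool coordinates, whose origin is the TCP and whose axes are the flange's). Camera axes: x right, y down, z forward; pixel columns grow to the right and rows downward; lengths in m; the calibration is good to about 2 mm. A picture is of the moment at which its call begins: read the wrist's pose just before it. calibration takes no time and is no camera call.
- bot.hand_in(): hands the job in; it is judged then, once.
The state is a dict: "t": time; "q": joint angles; "joint_vel": joint speeds; "joint_torque": joint torques, N m; "eef_pos": TCP position; "tool_rot": TCP orientation; "contact_force": force on the tool from outside, world axes, zero at the start; "torque": the same for the moment, N m; "gripper_width": opening from 0.0 (shut) to 1.0 (fully open); "grasp_force": force on a finger pad.
Only numpy, scipy, OpenCV 4.12 (cv2) and the standard library are available. Lean on these libraries where they do the work, as an engineer would, in place of code of your own. Each camera call takes 0.05 s, during which the arm holds its last target. There are 200 camera calls.

## Working session

There is one attempt and no reset: what is moved stays moved. The work goes in short steps, Python scripts to look and compute and a tool call to move; the robot and the scene stay as the last step left them, time stands still between calls to the robot, and variables do not carry over. Pictures are saved under pics/ and viewed, at most 10 in all, crops included, and the job is handed in when it is done.

Besides the shell and the picture viewer there is one more tool, called after ">>>" as a command line: name --argument value ..., lists and objects as JSON in quotes. move_arm: Moves the arm, as the interface text tells. Its arguments: {"type":"object","properties":{"commands":{"type":"array","items":{"type":"array","items":{"type":"array","items":{"type":"number"}}}},"squeeze":{"type":"number"}},"required":["commands"]}

```bash
mkdir -p pics; cat > h.py <<'E'
import numpy as np, cv2
from station import bot, imaging
from scipy.spatial.transform import Rotation as R
def pose():
    o=bot.get_obs(); q=np.array(o["tool_rot"]); T=np.eye(4)
    T[:3,:3]=R.from_quat(q[[1,2,3,0]]).as_matrix(); T[:3,3]=o["eef_pos"]; return T
def shot(name,fn=None):
    T=pose(); im=imaging.read_camera(name); c=imaging.calibration(name)
    E=np.array(c["extrinsics"]) if "extrinsics" in c else T@np.array(c["mount"])
    if fn: cv2.imwrite("pics/"+fn,im[...,::-1])
    return im,(np.array(c["intrinsics"]),c["k1"],E)
def ray(cal,uv):
    K,k,E=cal; d=np.linalg.solve(K,[uv[0],uv[1],1])[:2]; s=d.copy()
    for _ in range(20): s=d/(1+k*(s@s))
    v=E[:3,:3]@np.array([s[0],s[1],1]); return E[:3,3],v
def onz(cal,uv,z):
    o,v=ray(cal,uv); return o+v*(z-o[2])/v[2]
def proj(cal,p):
    K,k,E=cal; c=np.linalg.inv(E)@np.append(p,1); s=c[:2]/c[2]; s=s*(1+k*(s@s)); return (K@np.append(s,1))[:2]
E
python3 - <<'E'
from h import *
np.set_printoptions(precision=4,suppress=True)
o=bot.get_obs();print(o)
a,c=shot("top");b,d=shot("side")
print(c,d, imaging.calibration("wrist"))
cv2.imwrite("pics/a.png",a[...,::-1]);cv2.imwrite("pics/b.png",b[...,::-1])
E
```

```text
{'t': 0.0, 'q': array([-1.3931,  0.4778,  0.0224,  1.5564, -0.0115,  1.1093, -0.0831]), 'joint_vel': array([-0.0004,  0.0013, -0.0003,  0.0011,  0.0012, -0.    ,  0.001 ]), 'joint_torque': array([  0.0007, -59.6455,   1.6081, -28.1194,   0.0125,   0.0094,
         0.    ]), 'eef_pos': array([0.1901, 0.6471, 0.2303]), 'tool_rot': array([-0.0001,  0.1424,  0.9898, -0.0009]), 'contact_force': array([ 0.4403, -0.1709, -0.1475]), 'torque': array([-0.0442, -0.0121, -0.0135]), 'grasp_force': 0.0, 'gripper_width': 1.005147797428738}
(array([[520.0305,   0.    , 287.2048],
       [  0.    , 520.0305, 210.9177],
       [  0.    ,   0.    ,   1.    ]]), -0.03503642490136473, array([[ 0.0668, -0.9723,  0.2239,  0.3934],
       [-0.9978, -0.0653,  0.0143, -0.0174],
       [ 0.0007, -0.2243, -0.9745,  1.0441],
       [ 0.    ,  0.    ,  0.    ,  1.    ]])) (array([[416.0123,   0.    , 279.9939],
       [  0.    , 416.0123, 217.0416],
       [  0.    ,   0.    ,   1.    ]]), -0.07442255598125654, array([[ 0.7665, -0.4964,  0.4075,  0.2619],
       [-0.6423, -0.5849,  0.4953, -0.4334],
       [-0.0075, -0.6414, -0.7672,  0.7532],
       [ 0.    ,  0.    ,  0.    ,  1.    ]])) {'intrinsics': array([[334.4959,   0.    , 275.9899],
       [  0.    , 334.4959, 210.2822],
       [  0.    ,   0.    ,   1.    ]]), 'k1': -0.0037580764019766876, 'mount': array([[ 0.0001, -0.9587, -0.2843,  0.0718],
       [ 1.    , -0.0001,  0.0009,  0.0004],
       [-0.0009, -0.2843,  0.9587, -0.1421],
       [ 0.    ,  0.    ,  0.    ,  1.    ]])}
```

View pics/a.png

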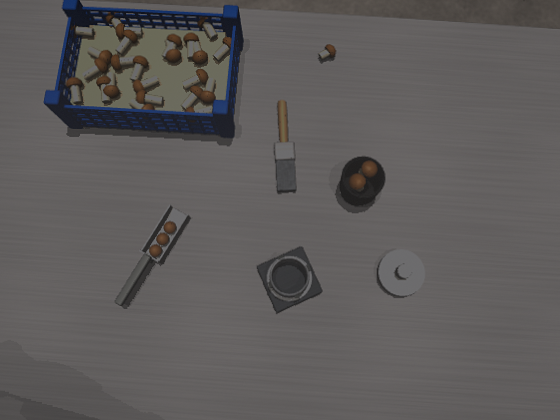

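View pics/b.png

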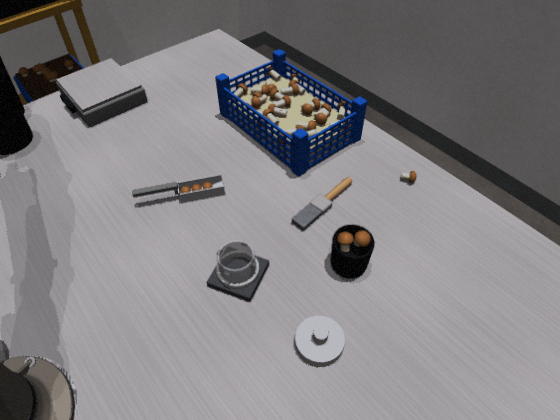

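The top view shows the scoop with its handle end near (122,302) and spout near (181,213). The pot mouth is near (289,277), the cap knob near (405,271) and the tub near (361,182). The side view agrees, with the knob at about (320,334) and the pot rim at about (237,255).

```bash
python3 - <<'E'
from h import *
np.set_printoptions(precision=4,suppress=True)
a=cv2.imread("pics/a.png");b=cv2.imread("pics/b.png")
mk=lambda n:(lambda c:(np.array(c["intrinsics"]),c["k1"],np.array(c["extrinsics"])))(imaging.calibration(n))
c,d=mk("top"),mk("side")
# cap: bright blob in both
for im,cal,roi in((a,c,(350,235,100,80)),(b,d,(280,305,80,70))):
    x,y,w,h=roi; g=cv2.cvtColor(im[y:y+h,x:x+w],6)
    m=(g>np.percentile(g,50)+25).astype(np.uint8)
    n,l,s,ct=cv2.connectedComponentsWithStats(m); i=1+np.argmax(s[1:,4]); print("cap",ct[i]+[x,y],s[i],onz(cal,ct[i]+[x,y],.022))
print("knob top",onz(c,(405,271),.049),onz(d,(320.5,332),.049))
print("pot",onz(c,(289,277),.075), onz(d,(237,253),.075))
# mushrooms orange mask in scoop
hsv=cv2.cvtColor(a,cv2.COLOR_BGR2HSV); m=cv2.inRange(hsv,(0,90,50),(25,255,255)); m[:200]=0;m[:,220:]=0
n,l,s,ct=cv2.connectedComponentsWithStats(m); print(s[1:],[onz(c,p,.017) for p in ct[1:]])
print("handle end",onz(c,(122,302),.047),"lip",onz(c,(181,213),.02))
big=cv2.resize(a[190:320,100:240],None,fx=5,fy=5,interpolation=cv2.INTER_CUBIC)
big2=cv2.resize(a[235:325,250:340],None,fx=6,fy=6,interpolation=cv2.INTER_CUBIC)[:, :]
big=cv2.convertScaleAbs(big,alpha=1.6);cv2.imwrite("pics/c.png",big[:600])
E
```

```text
Traceback (most recent call last):
ValueError: attempt to get argmax of an empty sequence
```

```bash
python3 - <<'E'
from h import *
np.set_printoptions(precision=4,suppress=True)
a=cv2.imread("pics/a.png");b=cv2.imread("pics/b.png")
mk=lambda n:(lambda c:(np.array(c["intrinsics"]),c["k1"],np.array(c["extrinsics"])))(imaging.calibration(n))
c,d=mk("top"),mk("side")
g=cv2.cvtColor(a[235:315,350:450],6); print("cap max/med",g.max(),np.median(g))
m=(g>np.median(g)+15).astype(np.uint8); n,l,s,ct=cv2.connectedComponentsWithStats(m)
if n>1:
  i=1+np.argmax(s[1:,4]); print("cap",ct[i]+[350,235],s[i],onz(c,ct[i]+[350,235],.022))
print("knob top",onz(c,(405,271),.049),onz(d,(320.5,332),.049))
print("pot",onz(c,(289,277),.075), onz(d,(237,253),.075))
hsv=cv2.cvtColor(a,cv2.COLOR_BGR2HSV); m=cv2.inRange(hsv,(0,90,50),(25,255,255)); m[:200]=0;m[:,220:]=0
n,l,s,ct=cv2.connectedComponentsWithStats(m); print(s[1:],[onz(c,p,.017) for p in ct[1:]])
print("handle end",onz(c,(122,302),.047),"lip",onz(c,(181,213),.02))
z=lambda x,y:cv2.resize(a[y:y+110,x:x+75],None,fx=5.3,fy=5.3,interpolation=cv2.INTER_CUBIC)
big=cv2.convertScaleAbs(np.hstack([z(115,202),z(252,225)]),alpha=1.7);cv2.imwrite("pics/c.png",big)
E
```

```text
cap max/med 112 99.0
knob top [ 0.5192 -0.2361  0.049 ] [ 0.5183 -0.2327  0.049 ]
pot [ 0.4905 -0.015   0.075 ] [ 0.4973 -0.0116  0.075 ]
[[164 222  12  11 103]
 [157 233  11  12 102]
 [149 245  12  12 106]] [array([0.5803, 0.2324, 0.017 ]), array([0.5559, 0.2443, 0.017 ]), array([0.5315, 0.2558, 0.017 ])]
handle end [0.4243 0.2984 0.047 ] lip [0.61   0.2115 0.02  ]
```

View pics/c.png

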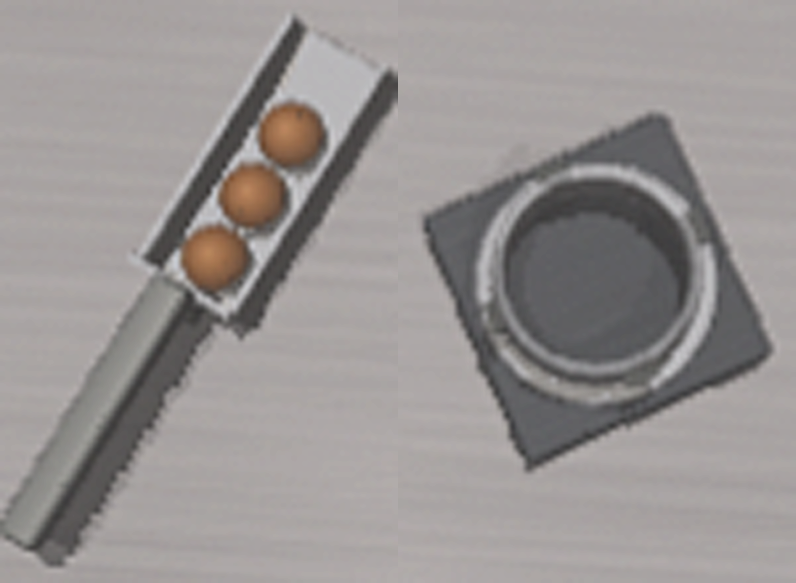

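>>> move_arm --commands '[[[-0.039,-0.0277,0.006,0,0,0,0.0854],[-0.039,-0.0277,0.006,0,0,0,0.0854],[-0.039,-0.0277,0.006,0,0,0,0.0854],[-0.039,-0.0277,0.006,0,0,0,0.0854],[-0.039,-0.0277,0.006,0,0,0,0.0854],[-0.039,-0.0277,0.006,0,0,0,0.0854],[-0.039,-0.0277,0.006,0,0,0,0.0854],[-0.039,-0.0277,0.006,0,0,0,0.0854],[-0.039,-0.0277,0.006,0,0,0,0.0854],[-0.039,-0.0277,0.006,0,0,0,0.0854],[0,0,0,0,0,9.2,0.0854],[0,0,0,0,0,0,0.0854],[0,0,0,0,0,0,0.0854]]]'

```text
t: 1.72
eef_pos: [0.4858, 0.2727, 0.1712]
tool_rot: [-0.0, 0.219, 0.976, 0.0]
contact_force: [0.2, 0.1, 0.8]
gripper_width: 1.001
grasp_force: 0.0
```

```bash
python3 - <<'E'
from h import *
np.set_printoptions(precision=4,suppress=True)
im,cal=shot("wrist","d.png"); T=pose(); print(T,bot.get_obs()["q"])
for n,p in dict(end=[.4243,.2984,.047],grip=[.487,.271,.047],lip=[.61,.2115,.01]).items(): print(n,proj(cal,p))
E
```

```text
[[-0.9038  0.428  -0.0003  0.4858]
 [ 0.428   0.9038  0.0002  0.2728]
 [ 0.0004  0.     -1.      0.1712]
 [ 0.      0.      0.      1.    ]] [-0.7768  0.3534  0.1906  1.9107 -0.0852  0.8853  0.5849]
end [271.1262 118.4929]
grip [273.9355 204.3275]
lip [273.2012 320.552 ]
```

View pics/d.png

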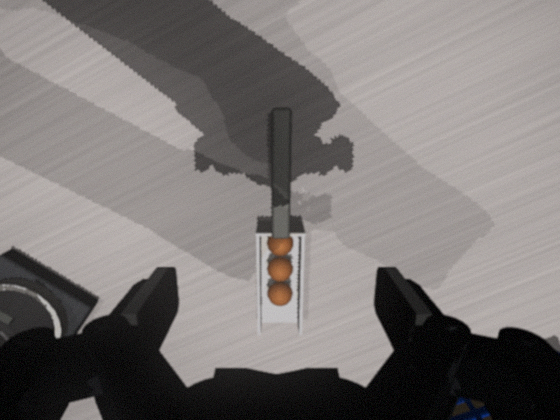

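The wrist view shows the handle running from its end at (282,109) to its front at (280,235), nearly parallel to the image columns. The tray is ahead of it, with its spout at (280,325).

```bash
python3 - <<'E'
from h import *
np.set_printoptions(precision=4,suppress=True)
T=pose();c=imaging.calibration("wrist");cal=(np.array(c["intrinsics"]),c["k1"],T@np.array(c["mount"]))
e=onz(cal,(282,109),.047);f=onz(cal,(280,236),.047);l=onz(cal,(280,325),.01)
h=(f-e)/np.linalg.norm(f-e);g=e+h*.069;print(e,f,l,h,np.linalg.norm(f-e),"yaw",np.degrees(np.arctan2(*h[1::-1])), "l-e",l-e,np.linalg.norm((l-e)[:2]))
g[2]=.040;print("grip",g,"in tool",T[:3,:3].T@(g-T[:3,3]))
E
```

```text
[0.4216 0.309  0.047 ] [0.5145 0.2637 0.047 ] [0.618  0.2157 0.01  ] [ 0.8989 -0.4381  0.    ] 0.10332438684713553 yaw -25.9836843222847 l-e [ 0.1964 -0.0933 -0.037 ] 0.2174789926955901
grip [0.4836 0.2788 0.04  ] in tool [0.0045 0.0045 0.1312]
```

>>> move_arm --commands '[[[0,0,0,0,-10,0.3,0.0854],[0,0,0,0,-10,0.3,0.0854],[0.0123,0.0011,0.0352,0,0,0,0.0854],[0.0123,0.0011,0.0352,0,0,0,0.0854],[0.0123,0.0011,0.0352,0,0,0,0.0854],[0.0122,0.0012,0.0351,0,0,0,0.0854],[0,0,0,0,0,0,0.0854],[0,0,0,0,0,0,0.0854]]]'

```text
t: 2.78
eef_pos: [0.4897, 0.2759, 0.0231]
tool_rot: [0.167, 0.223, 0.96, -0.038]
contact_force: [0.3, -0.5, -0.1]
gripper_width: 0.999
grasp_force: 0.0
```

```bash
python3 - <<'E'
from h import *
np.set_printoptions(precision=4,suppress=True)
im,cal=shot("side"); T=pose(); print(T,bot.get_obs()["q"])
im2,_=shot("wrist")
G=np.array([.4836,.2788,.040]);print("grip in tool",T[:3,:3].T@(G-T[:3,3]))
s=cv2.convertScaleAbs(cv2.resize(im[110:260,80:280],None,fx=2.6,fy=2.6),alpha=1.3)
w=cv2.resize(im2,None,fx=.48,fy=.48); w=cv2.copyMakeBorder(w,0,s.shape[0]-w.shape[0],0,0,0)
cv2.imwrite("pics/e.png",np.hstack([s,w])[...,::-1])
E
```

```text
[[-0.8448  0.4407  0.3035  0.49  ]
 [ 0.4158  0.8976 -0.1462  0.2761]
 [-0.3369  0.0027 -0.9415  0.0236]
 [ 0.      0.      0.      1.    ]] [-1.0914  0.5795  0.3479  2.1249  0.3797  0.3811 -0.0403]
grip in tool [ 0.0011 -0.0004 -0.0178]
```

View pics/e.png

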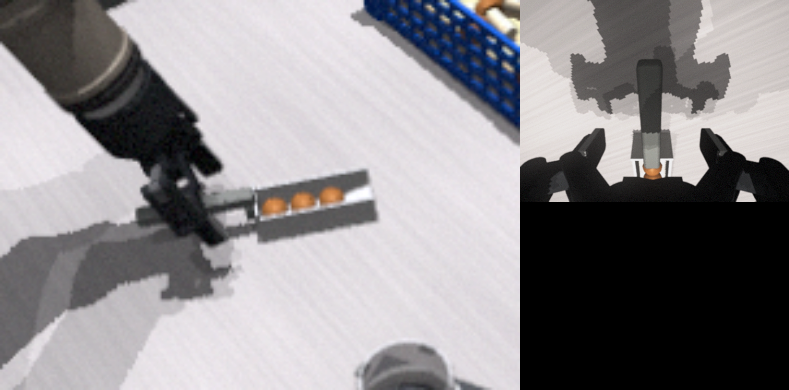

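The side view shows the open fingers straddling the handle behind the tray, clear of the mushrooms; I'll close and lift.

>>> move_arm --commands '[[[0,0,0,0,0,0,0.0],[0,0,0,0,0,0,0.0],[0,0,0,0,0,0,0.0],[0,0,0,0,0,0,0.0],[0,0,0,0,0,0,0.0],[0,0,0,0,0,0,0.0],[0,0,0,0,0,0,0.0],[0,0,0,0,0,0,0.0],[-0.004,0,-0.011,0,0,0,0.0],[-0.011,0,-0.031,0,0,0,0.0],[-0.011,0,-0.031,0,0,0,0.0],[-0.011,0,-0.031,0,0,0,0.0],[-0.011,0,-0.031,0,0,0,0.0],[-0.011,0,-0.031,0,0,0,0.0],[-0.004,0,-0.011,0,0,0,0.0],[0,0,0,0,0,0,0.0],[0,0,0,0,0,0,0.0]]]' --squeeze 100

```text
t: 5.0
eef_pos: [0.4884, 0.2746, 0.2086]
tool_rot: [0.166, 0.223, 0.96, -0.039]
contact_force: [0.2, 0.6, -2.2]
gripper_width: 0.17
grasp_force: 97.7
```

```bash
python3 - <<'E'
from h import *
np.set_printoptions(precision=4,suppress=True)
im,cal=shot("side"); T=pose(); print(T,bot.get_obs()["q"])
im2,_=shot("wrist")
im3,_=shot("top")
s=cv2.convertScaleAbs(cv2.resize(im[60:260,80:330],None,fx=1.9,fy=1.9),alpha=1.3)
t=cv2.resize(im3[150:350,110:330],None,fx=1.3,fy=1.3)
t=cv2.copyMakeBorder(t,0,s.shape[0]-t.shape[0],0,0,0)
cv2.imwrite("pics/f.png",np.hstack([s,t])[...,::-1])
E
```

```text
[[-0.8455  0.4413  0.3005  0.4884]
 [ 0.4151  0.8973 -0.1499  0.2746]
 [-0.3358 -0.002  -0.9419  0.2085]
 [ 0.      0.      0.      1.    ]] [-1.0931  0.2539  0.3269  2.0138  0.3407  0.8034  0.106 ]
```

View pics/f.png

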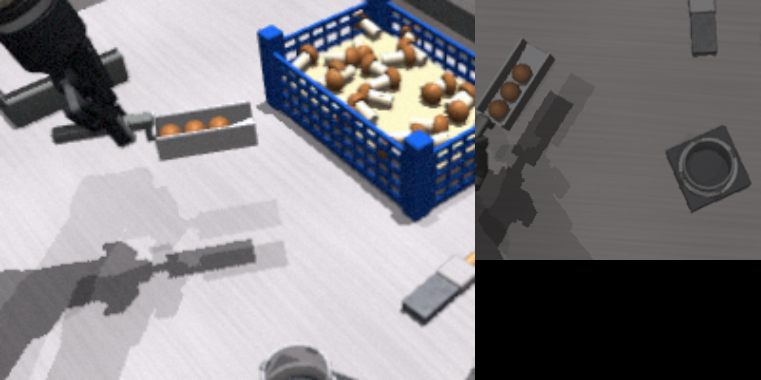

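The scoop is held level with all three mushrooms in it. Pouring along its present heading would bring the hand too near the base, so I'll yaw to about -100° and come to the pot from the left.

>>> move_arm --commands '[[[0,0,0,1.5,0,4.3,0],[0,0,0,3.1,0,8.7,0],[0,0,0,3.1,0,8.7,0],[0,0,0,3.1,0,8.7,0],[0,0,0,3.1,0,8.7,0],[0,0,0,3.1,0,8.7,0],[0,0,0,3.1,0,8.7,0],[0,0,0,3.1,0,8.7,0],[0,0,0,1.5,0,4.3,0],[0,0,0,0,0,0,0],[-0.007,0.0045,0.0095,0,0,0,0],[-0.015,0.0092,0.0195,0,0,0,0],[-0.015,0.0092,0.0195,0,0,0,0],[-0.015,0.0092,0.0195,0,0,0,0],[-0.015,0.0092,0.0195,0,0,0,0],[-0.015,0.0092,0.0195,0,0,0,0],[-0.008,0.0047,0.01,0,0,0,0],[0,0,0,0,0,0,0],[0,0,0,0,0,0,0]]]'

```text
t: 7.52
eef_pos: [0.5223, 0.1448, 0.1302]
tool_rot: [0.11, 0.754, 0.634, -0.129]
contact_force: [0.2, 1.5, -1.9]
gripper_width: 0.167
grasp_force: 97.8
```

```bash
python3 - <<'E'
from h import *
np.set_printoptions(precision=4,suppress=True)
im,cal=shot("side"); T=pose(); print(T,bot.get_obs()["q"])
L=T@np.array([-.1273,0,.0599,1]);print("lip",L,"proj",proj(cal,L[:3]))
im3,c3=shot("top"); print("lip top",proj(c3,L[:3]))
s=cv2.convertScaleAbs(cv2.resize(im[150:320,140:330],None,fx=2.2,fy=2.2),alpha=1.2)
t=cv2.convertScaleAbs(cv2.resize(im3[200:340,200:350],None,fx=2.5,fy=2.5),alpha=1.5)
H=max(s.shape[0],t.shape[0]);f=lambda z:cv2.copyMakeBorder(z,0,H-z.shape[0],0,0,0)
cv2.imwrite("pics/g.png",np.hstack([f(s),f(t)])[...,::-1])
E
```

```text
[[ 0.1619  0.9853 -0.0551  0.5224]
 [ 0.9287 -0.171  -0.3291  0.145 ]
 [-0.3337  0.0021 -0.9427  0.1303]
 [ 0.      0.      0.      1.    ]] [-0.9485  0.5414  0.5474  1.8802  0.0076  0.9857 -0.6168]
lip [0.4985 0.007  0.1163 1.    ] proj [229.9722 234.3473]
lip top [277.0863 269.3646]
```

View pics/g.png

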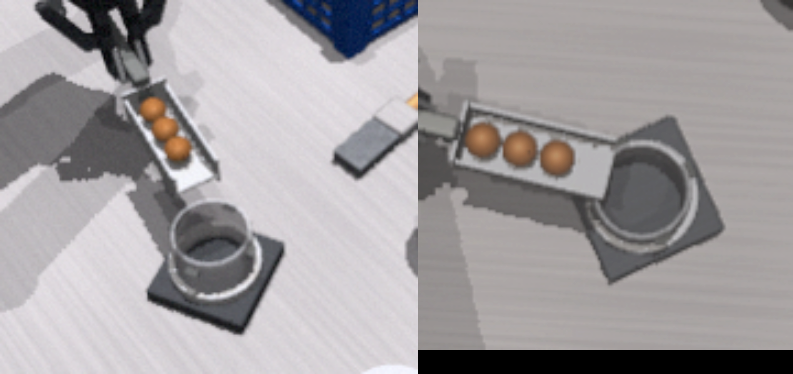

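Lip and mushrooms are where expected: in the top view the lip is at (276,268) and the pot mouth centre at (290,275). I'll tip about the lip while lowering it to the rim.

>>> move_arm --commands '[[[-0.01,0,-0.0178,0,8.3,0,0],[-0.0123,-0.004,-0.009,0,8.3,0,0],[-0.0095,0,-0.0088,0,8.3,0,0],[-0.0051,0,-0.0046,0,4.15,0,0],[-0.0051,0,-0.0046,0,4.15,0,0],[-0.0047,0,-0.009,0,4.15,0,0],[-0.0047,0,-0.009,0,4.15,0,0],[-0.0047,0,-0.009,0,4.15,0,0],[-0.0047,0,-0.009,0,4.15,0,0],[-0.0047,0,-0.009,0,4.15,0,0],[-0.0047,0,-0.009,0,4.15,0,0],[0,0,0,0,0,0,0],[0,0,0,0,0,0,0],[0,0,0,0,0,0,0],[0,0,0,0,0,0,0]]]'

```text
t: 9.5
eef_pos: [0.504, 0.065, 0.2162]
tool_rot: [-0.212, 0.722, 0.608, 0.253]
contact_force: [0.4, -0.4, -1.9]
gripper_width: 0.165
grasp_force: 97.9
```

```bash
python3 - <<'E'
from h import *
np.set_printoptions(precision=4,suppress=True)
im,cal=shot("side"); T=pose(); print(T,bot.get_obs()["q"])
L=T@np.array([-.1273,0,.0599,1]);print("lip",L)
im3,c3=shot("top")
s=cv2.convertScaleAbs(cv2.resize(im[150:320,140:330],None,fx=2.2,fy=2.2),alpha=1.2)
t=cv2.convertScaleAbs(cv2.resize(im3[200:340,200:350],None,fx=2.5,fy=2.5),alpha=1.5)
H=max(s.shape[0],t.shape[0]);f=lambda z:cv2.copyMakeBorder(z,0,H-z.shape[0],0,0,0)
cv2.imwrite("pics/i.png",np.hstack([f(s),f(t)])[...,::-1])
E
```

```text
[[ 0.1328  0.9852  0.1082  0.504 ]
 [ 0.7709 -0.1713  0.6135  0.0648]
 [ 0.623   0.002  -0.7822  0.2161]
 [ 0.      0.      0.      1.    ]] [-0.126   0.2898  0.3319  2.0948 -0.9354  1.0373  0.6322]
lip [0.4936 0.0034 0.0899 1.    ]
```

View pics/i.png

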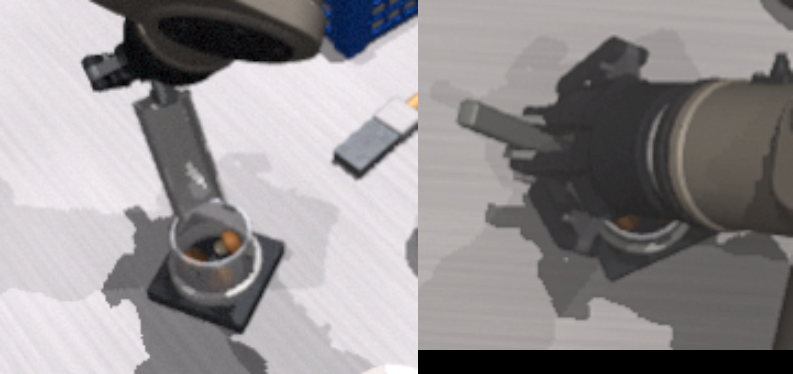

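The side view shows the mushrooms in the pot and the tray empty of them. Next I'll retreat, level the scoop and put it down on the left.

>>> move_arm --commands '[[[0.0187,0,-0.0235,0,0,0,0],[0.0263,-0.0007,0.021,0,0,0,0],[0.0263,-0.0007,0.021,0,0,0,0],[0.0263,-0.0007,0.021,0,0,0,0],[0.0263,-0.0007,0.021,0,0,0,0],[0.0263,-0.0007,0.021,0,0,0,0],[0.0263,-0.0007,0.021,0,0,0,0],[0,0,0,0,-9.7,0,0],[0,0,0,0,-9.7,0,0],[0,0,0,0,-9.7,0,0],[0,0,0,0,-9.7,0,0],[0,0,0,0,-9.7,0,0],[0,0,0,0,-9.6,0,0],[0.0117,0,0.033,0,0,0,0],[0.0117,0,0.033,0,0,0,0],[0.0117,0,0.033,0,0,0,0],[0.0117,0,0.033,0,0,0,0],[0,0,0,0,0,0,0],[0,0,0,0,0,0,0]]]'

```text
t: 11.98
eef_pos: [0.5353, 0.2652, 0.1066]
tool_rot: [0.107, 0.755, 0.635, -0.126]
contact_force: [-0.1, 0.5, -0.8]
gripper_width: 0.169
grasp_force: 97.8
```

```bash
python3 - <<'E'
from h import *
np.set_printoptions(precision=4,suppress=True)
im,cal=shot("side"); T=pose(); print(T,bot.get_obs()["q"],bot.get_obs()["contact_force"])
im3,c3=shot("top")
hsv=cv2.cvtColor(im3,cv2.COLOR_RGB2HSV); m=cv2.inRange(hsv,(0,90,40),(25,255,255)); m[:200]=0
n,l,s,ct=cv2.connectedComponentsWithStats(m);print(s[1:],ct[1:])
s=cv2.convertScaleAbs(cv2.resize(im[100:300,100:330],None,fx=1.8,fy=1.8),alpha=1.2)
t=cv2.convertScaleAbs(cv2.resize(im3[190:330,150:330],None,fx=2,fy=2),alpha=1.5)
H=max(s.shape[0],t.shape[0]);f=lambda z:cv2.copyMakeBorder(z,0,H-z.shape[0],0,0,0)
cv2.imwrite("pics/j.png",np.hstack([f(s),f(t)])[...,::-1])
E
```

```text
[[ 0.1632  0.9851 -0.0541  0.5356]
 [ 0.9313 -0.172  -0.3212  0.2653]
 [-0.3257  0.002  -0.9455  0.1071]
 [ 0.      0.      0.      1.    ]] [-0.9413  0.6386  0.3695  1.7098  0.0189  1.0638 -0.7981] [ 0.0411 -0.0511 -0.6584]
[[282 262  11   9  75]
 [296 277   9  12  79]
 [279 282  10  10  79]] [[287.4933 266.04  ]
 [300.0506 282.5063]
 [283.5443 286.5316]]
```

View pics/j.png

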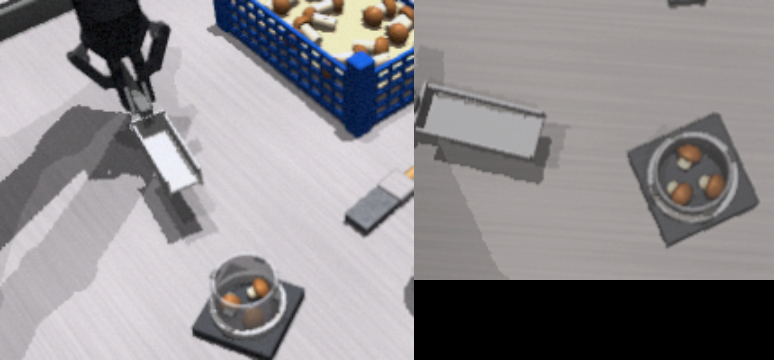

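All three mushrooms are in the pot and the scoop is empty. Lowering it now.

>>> move_arm --commands '[[[0.0078,0,0.0225,0,-0.6,0,0],[0.0078,0,0.0225,0,0,0,0],[0.0078,0,0.0225,0,0,0,0],[0.001,0,0.003,0,0,0,0],[0.001,0,0.003,0,0,0,0],[0.001,0,0.0025,0,0,0,0],[0,0,0,0,0,0,0],[0,0,0,0,0,0,0]]]'

```text
t: 13.08
eef_pos: [0.5348, 0.2644, 0.0254]
tool_rot: [0.11, 0.754, 0.634, -0.131]
contact_force: [0.4, -0.1, -0.4]
gripper_width: 0.168
grasp_force: 97.8
```

>>> move_arm --commands '[[[0.0004,0,0.001,0,0,0,0],[0.0004,0,0.001,0,0,0,0],[0,0,0,0,0,0,0],[0,0,0,0,0,0,0]]]'

```text
t: 13.58
eef_pos: [0.5345, 0.2643, 0.0228]
tool_rot: [0.11, 0.754, 0.634, -0.131]
contact_force: [0.1, -0.5, -1.5]
gripper_width: 0.166
grasp_force: 97.8
```

>>> move_arm --commands '[[[0.0004,0,0.001,0,0,0,0],[0.0004,0,0.001,0,0,0,0],[0,0,0,0,0,0,0]]]'

```text
t: 13.95
eef_pos: [0.5348, 0.2648, 0.0221]
tool_rot: [0.11, 0.754, 0.634, -0.131]
contact_force: [-2.8, 1.7, 10.2]
gripper_width: 0.165
grasp_force: 99.5
```

```bash
python3 - <<'E'
from h import *
np.set_printoptions(precision=4,suppress=True)
f=[]
for _ in range(4): imaging.read_camera("side"); o=bot.get_obs(); f.append(np.r_[o["contact_force"],o["torque"],o["eef_pos"][2]])
print(np.array(f))
E
```

```text
[[-2.9883  1.4656  9.9841 -0.4156  0.6742 -0.1942  0.0221]
 [-3.1182  1.9098  9.6671 -0.4239  0.6182 -0.2323  0.0221]
 [-2.8851  1.0149 10.4527 -0.371   0.6329 -0.2391  0.0221]
 [-2.1679  0.9139  9.2557 -0.3935  0.6199 -0.1991  0.0221]]
```

>>> move_arm --commands '[[[-0.0002,0,-0.0006,0,0,0,0],[0,0,0,0,0,0,0.0854],[0,0,0,0,0,0,0.0854],[0,0,0,0,0,0,0.0854],[0,0,0,0,0,0,0.0854],[0,0,0,0,0,0,0.0854],[0,0,0,0,0,0,0.0854],[0,0,-0.02,0,0,0,0.0854],[0,0,-0.04,0,0,0,0.0854],[0,0,-0.05,0,0,0,0.0854],[0,0,-0.05,0,0,0,0.0854],[0,0,-0.03,0,10,0,0.0854],[0,0,0,0,10,0,0.0854],[0,0,0,0,0,0,0.0854],[0,0,0,0,0,0,0.0854]]]'

```text
t: 16.02
eef_pos: [0.5452, 0.3277, 0.2002]
tool_rot: [-0.001, 0.765, 0.644, 0.002]
contact_force: [-0.4, 0.3, 0.2]
gripper_width: 0.999
grasp_force: 0.0
```

```bash
python3 - <<'E'
from h import *
np.set_printoptions(precision=4,suppress=True)
T=pose(); print(T,bot.get_obs()["q"])
im3,c3=shot("top"); im,d=shot("side")
np.savez("s.npz",top=im3,side=im)
g=cv2.cvtColor(im3,cv2.COLOR_RGB2GRAY)
# pot: dark base mask; cap: bright vs. bench
b=(g[235:325,245:335]<70).astype(np.uint8)
print("grays",np.median(g[235:325,245:335]),np.percentile(g[240:310,370:430],[5,50,95,99]))
cs,_=cv2.findContours(b,0,2); k=max(cs,key=cv2.contourArea);r=cv2.minAreaRect(k);print("base",r,onz(c3,np.array(r[0])+[245,235],.018))
for nm,(x,y),rr in(("cap",(365,235),(19,28)),):
    e=cv2.HoughCircles(cv2.medianBlur(g[y:y+80,x:x+75],3),cv2.HOUGH_GRADIENT,1,10,param1=60,param2=8,minRadius=rr[0],maxRadius=rr[1])
    print(nm,e[0][:3]+[x,y,0], [onz(c3,q[:2]+[x,y],.02) for q in e[0][:3]])
# scoop: check at expected spot
for n,p in dict(lip=[.506,.127,.01],grip=[.535,.27,.047]).items(): print(n,proj(c3,p))
big=lambda im,x,y,w,h:cv2.convertScaleAbs(cv2.resize(im[y:y+h,x:x+w],None,fx=4,fy=4,interpolation=2),alpha=1.6)
A=np.hstack([big(im3,250,240,80,75),big(im3,370,240,80,75)]);B=cv2.convertScaleAbs(cv2.resize(im3[190:340,60:380],None,fx=2,fy=2),alpha=1.5)
cv2.imwrite("pics/k.png",np.vstack([A,B])[:600,:,::-1])
E
```

```text
[[ 0.1717  0.9851  0.0006  0.5452]
 [ 0.9851 -0.1717  0.0043  0.3277]
 [ 0.0044 -0.0002 -1.      0.2002]
 [ 0.      0.      0.      1.    ]] [-0.8596  0.4515  0.3015  1.7036 -0.1578  1.0071 -0.6748]
grays 100.0 [ 81. 104. 112. 114.]
base ((43.7525749206543, 44.44329833984375), (51.78265380859375, 51.579586029052734), 66.03751373291016) [ 0.4914 -0.0147  0.018 ]
cap [[400.5 273.5  24.1]] [array([ 0.5173, -0.2337,  0.02  ])]
lip [218.2686 267.669 ]
grip [144.086  245.5262]
```

View pics/k.png

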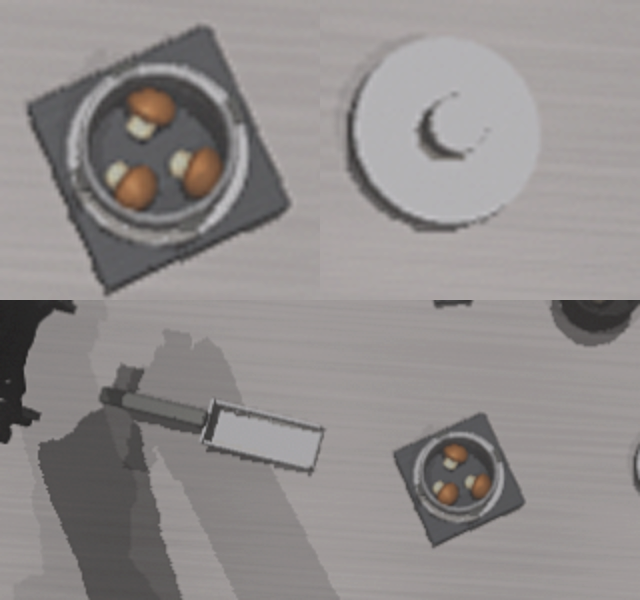

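The scoop stands upright and released, and the pot and cap are clear in view. Pot mouth and knob will now be measured with the wrist camera from the same attitude, so calibration errors cancel.

>>> move_arm --commands '[[[-0.0496,0.0008,0,0,0,0,0.0854],[-0.0496,0.0008,0,0,0,0,0.0854],[-0.0496,0.0008,0,0,0,0,0.0854],[-0.0496,0.0008,0,0,0,0,0.0854],[-0.0496,0.0008,0,0,0,0,0.0854],[-0.0496,0.0008,0,0,0,0,0.0854],[-0.0496,0.0008,0,0,0,0,0.0854],[0,0,0,0,0,0,0.0854],[0,0,0,0,0,0,0.0854],[0,0,0,0,0,0,0.0854]]]'

```text
t: 17.38
eef_pos: [0.4918, -0.0136, 0.1983]
tool_rot: [-0.002, 0.764, 0.645, 0.002]
contact_force: [0.6, 0.2, 0.1]
gripper_width: 0.998
grasp_force: 0.0
```

```bash
cat >> h.py <<'E'
def circ(g,cal,p,z,rad,bright,tag):
    # fit circle of known radius: strongest edge along radial samples around predicted centre, in world plane z
    p=np.array(p[:2],float); best=None
    from scipy.optimize import least_squares
    g=cv2.GaussianBlur(g,(3,3),0).astype(np.float32)
    for it in range(4):
        pts=[]
        w=[.012,.008,.005,.004][it]
        for a in np.arange(0,2*np.pi,np.pi/60):
            rr=np.arange(rad-w,rad+w,.0004)
            q=np.array([proj(cal,[p[0]+r*np.cos(a),p[1]+r*np.sin(a),z]) for r in rr]).astype(np.float32)
            v=cv2.remap(g,q[None,:,0].copy(),q[None,:,1].copy(),1)[0]
            if q.min()<3 or q[:,0].max()>556 or q[:,1].max()>416: continue
            d=(v[:-4]-v[4:])*bright; i=d.argmax()
            if d[i]>6: pts.append(p+rr[i+2]*np.array([np.cos(a),np.sin(a)]))
        pts=np.array(pts)
        s=least_squares(lambda x:np.hypot(*(pts-x[:2]).T)-x[2],[*p,rad],loss="soft_l1",f_scale=.001)
        p=s.x[:2]
    print(tag,s.x,len(pts),"resid",np.median(abs(np.hypot(*(pts-s.x[:2]).T)-s.x[2])))
    return s.x
E
python3 - <<'E'
from h import *
np.set_printoptions(precision=4,suppress=True)
im,cal=shot("wrist","w1.png");print(pose()[:3]);g=cv2.cvtColor(im,7)
for z,r,b,t in((.075,.036,1,"rim outer+"),(.075,.036,-1,"rim outer-"),(.075,.033,1,"rim inner+"),(.075,.033,-1,"rim inner-")): circ(g,cal,(.492,-.015),z,r,b,t)
# base square
m=((g<75)*255).astype(np.uint8)
for z in(.018,):
    q=[proj(cal,[.492+.035*np.cos(a),-.015+.035*np.sin(a),z]) for a in np.arange(4)*1.57]
    print("base pix",np.mean(q,0))
E
```

```text
[[ 0.1689  0.9856  0.0008  0.4917]
 [ 0.9856 -0.1689  0.0048 -0.0137]
 [ 0.0049 -0.     -1.      0.1983]]
rim outer+ [ 0.4929 -0.0141  0.0364] 118 resid 0.00015028076813571392
rim outer- [ 0.4928 -0.0141  0.0331] 120 resid 0.00014322522770577467
rim inner+ [ 0.4931 -0.0135  0.0359] 113 resid 0.0002314060608789928
rim inner- [ 0.4929 -0.0141  0.033 ] 120 resid 3.841938327743544e-05
base pix [275.8081 189.9398]
```

>>> move_arm --commands '[[[-0.043,0.0127,0,0,-0.28,0,0.0854],[-0.043,0.0127,0,0,0,0,0.0854],[-0.043,0.0127,0,0,0,0,0.0854],[-0.043,0.0127,0,0,0,0,0.0854],[-0.043,0.0127,0,0,0,0,0.0854],[0,0,0,0,0,0,0.0854],[0,0,0,0,0,0,0.0854],[0,0,0,0,0,0,0.0854]]]'

```text
t: 18.42
eef_pos: [0.5174, -0.2361, 0.198]
tool_rot: [-0.0, 0.765, 0.645, 0.0]
contact_force: [0.0, 0.5, 0.2]
gripper_width: 1.0
grasp_force: 0.0
```

```bash
python3 - <<'E'
from h import *
np.set_printoptions(precision=4,suppress=True)
im,cal=shot("wrist","w2.png");T=pose();print(T[:3]);g=cv2.cvtColor(im,7)
for z,r,b,t in((.023,.046,1,"disc+"),(.023,.046,-1,"disc-"),(.049,.014,1,"knob+"),(.049,.014,-1,"knob-")):
  try:
    s=circ(g,cal,(.519,-.236),z,r,b,t); print("  in tool",T[:3,:3].T@(np.array([*s[:2],z])-T[:3,3]))
  except Exception as e: print(t,"fail",e)
E
```

```text
[[ 0.1691  0.9856  0.0002  0.5174]
 [ 0.9856 -0.1691  0.0009 -0.2363]
 [ 0.0009  0.     -1.      0.1981]]
disc+ [ 0.5193 -0.234   0.0457] 117 resid 0.00010220187225528504
  in tool [0.0024 0.0015 0.1751]
disc- [ 0.5197 -0.2279  0.0434] 56 resid 0.0005177244232001735
  in tool [0.0085 0.0009 0.1751]
knob+ [ 0.5188 -0.2371  0.016 ] 57 resid 0.0006117807098924948
  in tool [-0.0007  0.0016  0.1491]
knob- [ 0.5196 -0.2313  0.0149] 102 resid 0.00032921963393023855
  in tool [0.0051 0.0014 0.1491]
```

>>> move_arm --commands '[[[0.0024,0.0015,0.035,0,0,0,0.0854],[0,0,0.04,0,0,0,0.0854],[0,0,0.04,0,0,0,0.0854],[0,0,0.04,0,0,0,0.0854],[0,0,0.017,0,0,0,0.0854],[0,0,0,0,0,0,0.0854],[0,0,0,0,0,0,0.0854],[0,0,0,0,0,0,0.0],[0,0,0,0,0,0,0.0],[0,0,0,0,0,0,0.0],[0,0,0,0,0,0,0.0],[0,0,0,0,0,0,0.0],[0,0,0,0,0,0,0.0]]]' --squeeze 90

```text
t: 20.1
eef_pos: [0.5192, -0.2361, 0.027]
tool_rot: [0.0, 0.765, 0.643, 0.001]
contact_force: [-1.0, 1.0, 7.8]
gripper_width: 0.296
grasp_force: 88.0
```

```bash
python3 - <<'E'
from h import *
np.set_printoptions(precision=4,suppress=True)
for _ in range(3): imaging.read_camera("wrist"); print(pose()[:3,3],bot.get_obs()["contact_force"],bot.get_obs()["gripper_width"])
print(pose()[:3,:3])
E
```

```text
[ 0.5192 -0.2361  0.027 ] [-2.283   0.6612  5.8963] 0.29872449421409786
[ 0.5192 -0.2361  0.027 ] [-0.9383  1.5436  6.3808] 0.2923543820910415
[ 0.5192 -0.2361  0.027 ] [-0.7053  1.2274  7.3431] 0.29809231255745444
[[ 0.1719  0.9851  0.0011]
 [ 0.9851 -0.1719  0.0003]
 [ 0.0005  0.001  -1.    ]]
```

>>> move_arm --commands '[[[0,0,-0.01,0,0,0,0.0],[0,0,-0.03,0,0,0,0.0],[0,0,-0.04,0,0,0,0.0],[0,0,-0.03,0,0,0,0.0],[0,0,0,0,0,0,0.0],[0,0,0,0,0,0,0.0]]]'

```text
t: 21.0
eef_pos: [0.5184, -0.2356, 0.1358]
tool_rot: [-0.0, 0.765, 0.644, 0.0]
contact_force: [-1.2, -0.7, -0.9]
gripper_width: 0.295
grasp_force: 88.5
```

```bash
python3 - <<'E'
from h import *
np.set_printoptions(precision=4,suppress=True)
im,cal=shot("wrist","w3.png");T=pose();print(T[:3],bot.get_obs()["contact_force"]);g=cv2.cvtColor(im,7)
p=T[:3,3]
for dz in(-.004,-.003):
  s=circ(g,cal,p[:2],p[2]+dz,.046,1,"disc"); print("  offs world",s[:2]-p[:2])
im,cal=shot("top","t3.png");g=cv2.cvtColor(im,7)
s=circ(g,cal,p[:2],p[2]-.004,.046,1,"disc top")
E
```

```text
[[ 0.1716  0.9852 -0.0013  0.5181]
 [ 0.9852 -0.1716  0.0007 -0.2355]
 [ 0.0005 -0.0014 -1.      0.1353]] [-0.5044 -0.3886 -1.4946]
disc [ 0.519  -0.2336  0.0458] 59 resid 0.00023232147391052255
  offs world [0.0008 0.0019]
disc [ 0.5191 -0.2332  0.0455] 60 resid 8.439356517402075e-05
  offs world [0.0009 0.0023]
disc top [ 0.519  -0.2329  0.0443] 36 resid 0.00026596500246193686
```

>>> move_arm --commands '[[[0.0353,-0.0105,0,0,0,0,0.0],[0.0353,-0.0105,0,0,0,0,0.0],[0.0353,-0.0105,0,0,0,0,0.0],[0.0353,-0.0106,0,0,0,0,0.0],[0.0353,-0.0106,0,0,0,0,0.0],[0.0353,-0.0106,0,0,0,0,0.0],[0,0,0,0,0,0,0.0],[0,0,0,0,0,0,0.0],[0,0,0,0,0,0,0.0]]]'

```text
t: 22.22
eef_pos: [0.4928, -0.0178, 0.136]
tool_rot: [0.0, 0.766, 0.643, -0.0]
contact_force: [0.9, -0.1, -1.3]
gripper_width: 0.296
grasp_force: 88.6
```

```bash
python3 - <<'E'
from h import *
np.set_printoptions(precision=4,suppress=True)
im,cal=shot("wrist","w4.png");T=pose();print(T[:3],bot.get_obs()["contact_force"]);g=cv2.cvtColor(im,7)
p=T[:3,3]
s=circ(g,cal,p[:2]+[0,.002],p[2]-.003,.046,1,"disc"); d=np.array([.4929,-.0141])-s[:2]
print("shift needed world",d,"tool",T[:3,:3].T@np.r_[d,0],"by tcp",np.array([.4921,-.0161])-p[:2])
E
```

```text
[[ 0.1739  0.9848  0.0001  0.4929]
 [ 0.9848 -0.1739 -0.0004 -0.0177]
 [-0.0004  0.0002 -1.      0.1361]] [-0.7993 -0.9606 -1.0207]
disc [ 0.4935 -0.0153  0.0456] 63 resid 0.00022810793069708707
shift needed world [-0.0006  0.0012] tool [ 0.0011 -0.0008 -0.    ] by tcp [-0.0008  0.0016]
```

>>> move_arm --commands '[[[0.0013,-0.0008,0.01,0,0,0,0.0],[0,0,0.01,0,0,0,0.0],[0,0,0.008,0,0,0,0.0],[0,0,0.006,0,0,0,0.0],[0,0,0.004,0,0,0,0.0],[0,0,0,0,0,0,0.0],[0,0,0,0,0,0,0.0]]]'

```text
t: 23.15
eef_pos: [0.4926, -0.0151, 0.0985]
tool_rot: [0.0, 0.765, 0.643, 0.0]
contact_force: [-0.8, 1.0, -1.0]
gripper_width: 0.296
grasp_force: 88.6
```

>>> move_arm --commands '[[[0,0,0.002,0,0,0,0.0],[0,0,0.002,0,0,0,0.0],[0,0,0.002,0,0,0,0.0],[0,0,0,0,0,0,0.0],[0,0,0,0,0,0,0.0]]]'

```text
t: 23.78
eef_pos: [0.4925, -0.0153, 0.0924]
tool_rot: [0.0, 0.766, 0.643, 0.0]
contact_force: [-0.4, -1.1, 3.6]
gripper_width: 0.298
grasp_force: 89.0
```

Force is rising as it should with the lip on the catches; I'll press on through the click.

>>> move_arm --commands '[[[0,0,0.002,0,0,0,0.0],[0,0,0.002,0,0,0,0.0],[0,0,0.002,0,0,0,0.0],[0,0,0.002,0,0,0,0.0],[0,0,0,0,0,0,0.0],[0,0,0,0,0,0,0.0]]]'

```text
t: 24.52
eef_pos: [0.4923, -0.015, 0.0841]
tool_rot: [-0.0, 0.765, 0.644, 0.0]
contact_force: [0.3, -0.6, -2.1]
gripper_width: 0.297
grasp_force: 89.6
```

>>> move_arm --commands '[[[0,0,0.001,0,0,0,0.0],[0,0,0.001,0,0,0,0.0],[0,0,0.001,0,0,0,0.0],[0,0,0,0,0,0,0.0],[0,0,0,0,0,0,0.0]]]'

```text
t: 25.15
eef_pos: [0.4926, -0.0148, 0.083]
tool_rot: [-0.0, 0.766, 0.643, 0.001]
contact_force: [-7.7, -0.1, 23.5]
gripper_width: 0.295
grasp_force: 93.0
```

>>> move_arm --commands '[[[0,0,0.0006,0,0,0,0.0],[0,0,0,0,0,0,0.0],[0,0,0,0,0,0,0.0],[0,0,0,0,0,0,0.0],[0,0,0,0,0,0,0.0]]]'

```text
t: 25.78
eef_pos: [0.4926, -0.0148, 0.083]
tool_rot: [-0.001, 0.766, 0.643, 0.001]
contact_force: [-10.0, 0.3, 32.2]
gripper_width: 0.297
grasp_force: 93.5
```

```bash
python3 - <<'E'
from h import *
o=bot.get_obs();print(o["t"],o["contact_force"],o["eef_pos"])
if o["contact_force"][2]>15: print(bot.hand_in())
E
```

```text
25.775 [-9.9788543   0.30037897 32.21095894] [ 0.49263293 -0.01482001  0.08296416]
the job is handed in; nothing more can be done
None
```

The job is handed in at 25.8 s: the three mushrooms are in the pot, the scoop is released upright on the bench, and the cap is clicked home with the gripper still pushing it down at about 32 N.

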